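# Take the degreased knob out of the dust cabinet with tongs

### The arm

A 6-joint arm with a two-finger parallel gripper is mounted at the origin on a cart in front of the work surface, level with it; the furniture and walls round the work are solid. World frame = base frame: x ahead of the robot, y to its left, z up, the work surface at z = 0. Lengths are in m, angles in rad, forces in N, time in s.
With the tool pointing down it reaches from about 0.375 to 0.9 m from the base axis. Payload 3.1 kg.
Tool frame: the origin (TCP) lies between the finger pads; the fingertips stand manip.finger_overhang ahead of it and the grasp point (between the pads) lies 5 mm behind it (manip.finger_overhang is the distance from the TCP to the fingertips, in m); z points along the fingers, y is the line along which they close (so a half turn about z gives the same grasp; the last joint's range is limited). The gripper opens to 85 mm and grips with 20 to 120 N. Pads are 22 mm wide; open, the fingers measure 114 mm over their backs; the gripper's body (76 mm by 85 mm) begins 54 mm behind the grasp point. The pads swing forward as they close: fully open they stand 13 mm farther back than shut.
Start: joints at [-1.419, 0.527, 1.433, -0, 1.181, -0.178], TCP at [0.202, -0.591, 0.245] pointing down, gripper open.
Joint ranges: [-3.08, 3.08], [-0.75, 2.2], [0.22, 2.44], [-1.43, 4.57], [0, 2.65], [-2.85, 2.85]. Speed limits (rad/s): [2.79, 2.79, 3.14, 3.14, 3.14, 3.14].

### API

Orientations are given as a unit quaternion [x, y, z, w].
In Python, from station import manip gives the robot as it stands.
- The arm moves only by the tool drive_tool, never from a script. Its argument "plan" is a list of rows, each a list of 7 numbers: the shift along the tool's x, y, z in m, then the turn, a rotation vector about the tool's x, y, z in degrees, then the opening, from -1 (shut) to 1 (fully open). In form: [[x, y, z, wx, wy, wz, gripper], ...]. A call has 1 to 10 rows; each row shifts and turns the commanded pose from where the row before left it, along the tool's axes as they then stand; what a row does not reach is not made up. A row lasts 1/10 s, in which the tool goes at most 50 mm and 8.59 degrees, less where a joint would pass 70% of its speed; a pose out of reach is approached as far as the arm can. A call is refused whole if a number of a shift passes 0.05 or a number of a turn 8.59, either way. A call with a gripper value outside its range is refused whole. The fingers move at their own pace and stop on an object; "newtons" is the grip in N (left out, the last holds). Time passes only in rows, so rows that do not move let the fingers close. It gives the time, the measured TCP pose, the force, the opening and the grip force at its end, in the units of the state.
- manip.sense(): the state, without advancing time (a new reading comes with each control period).
- manip.snapshot(name): name is "scene" or "top" or "wrist"; returns a dict with "image" (420x560x3 uint8, red, green, blue), "z_map" (420x560 float32, m along the optical axis (not along the pixel's ray), 0 where there is no reading), "fov_y" (degrees; the focal length in pixels is half the picture's height over the tangent of half this angle, whatever the lens; pixels are square), "cx", "cy" (the principal point, pixels), "extrinsics" (4x4, takes a point from camera to world coordinates); the wrist camera has in their place "mount" (4x4, takes a point from camera to tool coordinates, whose origin is the TCP and whose axes are the flange's). Camera axes: x right, y up, looking along -z (the intrinsics and any distortion apply to the point x, -y, -z); pixel columns grow to the right and rows downward; lengths in m; the calibration is good to about 2 mm. A picture is of the moment at which its call begins: read the wrist's pose just before it.
- manip.sign_off(): hands the job in; it is judged then, once.
The state is a dict: "t": time; "q": joint angles; "qd": joint speeds; "tau": joint torques, N m; "tcp_pos": TCP position; "tool_rot": TCP orientation; "force": force on the tool from outside, world axes, zero at the start; "ft_torque": the same for the moment, N m; "finger_gap": opening from 0.0 (shut) to 1.0 (fully open); "gripper_force": force on a finger pad.
Only numpy, scipy, OpenCV 4.12 (cv2) and the standard library are available. Lean on these libraries where they do the work, as an engineer would, in place of code of your own. Each camera call takes 0.05 s, during which the arm holds its last target. There are 200 camera calls.

### The job

The mushroom-headed steel drawer knob in the small glazed cabinet has been degreased for spraying, so the robot's fingers and arm must not touch it. Swing the cabinet door wide open, pick up the sprung tongs, close their jaws on the stem of the knob under its head, lift it off the mat inside, bring it out through the doorway and finish while holding it still in the closed tongs in front of the cabinet, with clearly more than 10 cm of air under it. Do not put it down or let go at the end, and leave the plain knob beside it, the spray can and the roll of tape where they are.

Things in the scene. Friction and masses are not known exactly. Their poses are not given: they have to be found in the camera images.
- cabinet: grey sheet-steel cabinet fixed on the bench, 120 deep (x) x 180 wide (y) x 150 mm high; origin at the centre of its underside on the bench, x towards its back wall. Doorway in its -x face, 60 mm from the origin; inside 168 mm wide; top of the mat 18 mm, underside of the roof 144 mm above the bench. The two knobs stand on the mat, centres 32 to 46 mm behind the doorway plane
- cabinet_door (a joint): glazed door, hinged at its left edge (+y), swinging out towards the robot; 0 closed, 1.57 square to the front, stop at 1.95; starts closed or up to 0.12 ajar. Stiff hinge, no spring or latch: it stays where it is left (about 2 N at the handle). 12 mm thick, reaches 181 mm from the hinge line and from 13 to 149 mm above the bench
- door_handle (a point): point to grip on the door's upright round handle bar (10 mm diameter, upright part 78 to 138 mm above the bench, this point at 122 mm); 33 mm clear behind the bar; at the free edge, 168 mm from the hinge line along the door. Moves with the door; axes are the door's (the cabinet's when closed)
- door_hinge (a point): point on the upright hinge line of the door, at handle height; fixed to the cabinet. The closed handle lies at (-44, -168) mm (x, y in the cabinet's axes) from it; opening turns the door clockwise seen from above
- tongs: sprung steel tongs, about 265 mm long, lying flat on the bench; origin at the hinge barrel's centre on the bench, x axis along their centre line from hinge to jaws, z up. Two arms, each with a black ribbed finger rest; both arms swing alike, about the hinge barrel. Mass about 0.08 kg, nearly balanced at the finger rests
- tongs_grip (a point): midway between the finger rests, 90 mm from the hinge, 12 mm above the bench. Rests: 48 mm long (x), 24 mm tall (0 to 24 mm above the bench); 56 mm across their outer faces (y) when open, 38 when closed on a 14 mm stem. The spring pushes each arm out with about 8 N at the rests when open, 11 N closed on the stem; squeezed to 50 mm they can be carried with the jaws open
- tongs_jaws (a point): point midway between the V-shaped jaws where a stem is seated, 130 mm ahead of tongs_grip along x, at the same height. The jaws are 12 mm tall and 35 mm long and reach 16 mm beyond this point; gap between their tips about 48 mm when open (free), 35 mm with the rests squeezed to 50 mm (then 56 mm over all)
- tongs_left: left arm of the tongs (+y side of tongs) with its jaw and finger rest; origin at the hinge, same axes as tongs when the tongs are open; turns about 0.10 rad from open to closed on the stem
- tongs_right: right arm of the tongs (-y side), likewise
- knob: bare steel drawer knob with a mushroom head, standing upright; origin at the centre of its underside, z up. Foot 28 mm diameter, 5 mm tall; stem 14 mm diameter from 6 to 30 mm height; head 34 mm diameter from 31 to 47 mm. About 60 g
- plain_knob: plain cylindrical steel knob with a groove round it, 31 mm diameter, 32 mm tall, about 60 mm to one side of the other knob; either may stand on the left. Origin at the centre of its underside
- spray_can: tall spray can, 56 mm diameter, 202 mm tall, standing on the bench; leave alone
- masking_tape: roll of masking tape lying flat, 100 mm diameter, 25 mm tall; leave alone

How it is judged:
On the way, in this order (a step that is already met when the one before it is completed fails the run):
1. the cabinet door is swung open to more than 1.2 rad (value of joint cabinet_door above 1.2 rad), for 0.2 s.
2. the knob is gripped between both arms of the tongs and lifted off the mat inside the cabinet (contact force between knob and tongs_left above 0.5 N and contact force between knob and tongs_right above 0.5 N and contact force between knob and cabinet below 0.02 N and z of knob in the frame of cabinet above 0.021 m and x of knob in the frame of cabinet above -0.06 m), for 0.1 s.
At the end, for the whole second after the job is handed in: Both arms of the tongs pinch the knob, jaws level with its stem; the fingers press both arms; the knob's underside is over 100 mm above the bench, its origin over 20 mm in front of the doorway; knob and tongs off the cabinet; knob still (under 0.03 m/s); plain knob within 15 mm of its start (contact force between knob and tongs_left above 0.5 N and contact force between knob and tongs_right above 0.5 N and contact force between the fingers and tongs_left above 1 N and contact force between the fingers and tongs_right above 1 N and z of tongs_jaws in the frame of knob between 0.003 and 0.033 m and height (world z) of knob above 0.1 m and x of knob in the frame of cabinet below -0.08 m and contact force between each of knob, tongs and cabinet below 0.02 N and linear speed of knob below 0.03 m/s and distance of plain_knob from where it was at the start of the episode below 0.015 m); the arm keeps its last pose, push and grip.
It fails at once if the robot's fingers or arm touch the degreased knob (contact force between knob and the fingers above 0.3 N or contact force between knob and the arm above 0.3 N).
It fails at once if the plain knob is pushed more than 15 mm (distance of plain_knob from where it was at the start of the episode above 0.015 m).
It fails at once if the spray can or the roll of tape is pushed more than 20 mm (distance of any of spray_can, masking_tape from where it was at the start of the episode above 0.02 m).
It also fails if it takes over 72 s, if anything falls off the work surface, if the arm or the gripper's body presses on something with over 40 N, if the wrist force passes 120 N, or if a joint passes its speed limit or range.

## Working session

There is one attempt and no reset: what is moved stays moved. The work goes in short steps, Python scripts to look and compute and a tool call to move; the robot and the scene stay as the last step left them, time stands still between calls to the robot, and variables do not carry over. Pictures are saved under pics/ and viewed, at most 12 in all, crops included, and the job is handed in when it is done.

Besides the shell and the picture viewer there is one more tool, called after ">>>" by a JSON object that holds its "api" and its "payload". drive_tool: Moves the arm, as the interface text tells. Its arguments: {"type":"object","properties":{"plan":{"type":"array"},"newtons":{"type":"number"}},"required":["plan"]}

```bash
ls; mkdir -p pics; cat > h.py <<'E'
import numpy as np, cv2
from scipy.spatial.transform import Rotation as R
from station import manip
def cloud(s,T):
    h,w=s['z_map'].shape; f=h/2/np.tan(np.radians(s['fov_y'])/2)
    v,u=np.mgrid[:h,:w]; z=s['z_map']
    P=np.stack([(u-s['cx'])/f*z,-(v-s['cy'])/f*z,-z],-1)
    return P@T[:3,:3].T+T[:3,3]
def snap(n):
    st=manip.sense(); s=manip.snapshot(n)
    if n=='wrist':
        T=np.eye(4);T[:3,:3]=R.from_quat(st['tool_rot']).as_matrix();T[:3,3]=st['tcp_pos'];T=T@s['mount']
    else: T=np.array(s['extrinsics'])
    return s,cloud(s,T),T
def save(s,n): cv2.imwrite('pics/'+n,s['image'][:,:,::-1])
E
python3 - <<'E'
from h import *
a,ca,Ta=snap('scene');b,cb,Tb=snap('top')
cv2.imwrite('pics/a.png',np.hstack([cv2.resize(a['image'],(400,300)),cv2.resize(b['image'],(400,300))])[:,:,::-1])
save(b,'top.png');save(a,'scene.png')
np.savez('c0.npz',ca=ca,cb=cb,ia=a['image'],ib=b['image'])
print(manip.finger_overhang,manip.sense()); print(Ta,Tb,[k for k in a.keys()])
E
```

```text
pics
0.014 {'t': 0.1, 'q': array([-1.41947538e+00,  5.28407032e-01,  1.43377015e+00, -4.48874552e-07,
        1.18139433e+00, -1.78490734e-01]), 'qd': array([-0.00064623, -0.00051782, -0.00213275,  0.00183621, -0.00025973,
        0.00208844]), 'tau': array([ 3.43000493e-04, -4.43302882e+01, -1.78587878e+01, -3.18944540e-04,
        3.89159672e-03, -7.47352772e-06]), 'tcp_pos': array([ 0.20235489, -0.59068744,  0.24441193]), 'tool_rot': array([ 9.86433320e-01,  1.64159456e-01,  1.32333966e-05, -9.89344654e-04]), 'force': array([-0.51767566, -0.19550478,  0.67316188]), 'ft_torque': array([-0.01002926,  0.00772509,  0.00771286]), 'gripper_force': 0.0, 'finger_gap': 1.003920815919618}
[[-0.83431236  0.30428186 -0.45971235 -0.1188176 ]
 [-0.55096421 -0.48897173  0.67627294  0.99377972]
 [-0.01900876  0.81750792  0.57560357  0.93020817]
 [ 0.          0.          0.          1.        ]] [[ 0.47255912  0.85520745 -0.21285699  0.28545354]
 [-0.88128791  0.45977312 -0.10927168 -0.07008459]
 [ 0.00441597  0.23922561  0.97095397  1.21224437]
 [ 0.          0.          0.          1.        ]] ['image', 'z_map', 'fov_y', 'cx', 'cy', 'extrinsics']
```

View pics/top.png

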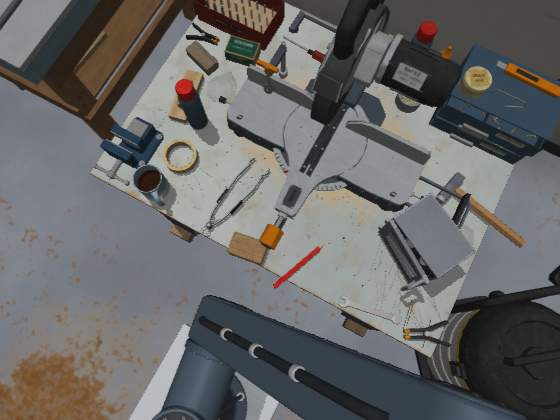

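View pics/scene.png

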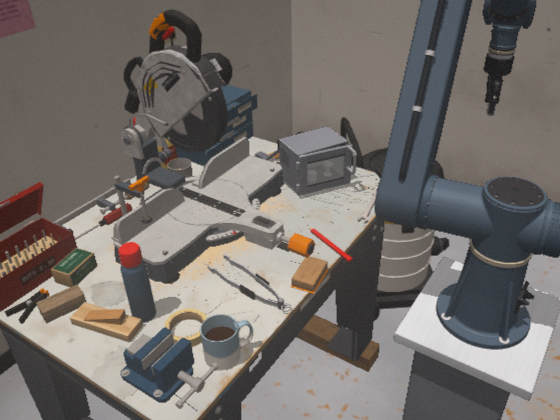

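```bash
python3 - <<'E'
from h import *
d=np.load('c0.npz');cb=d['cb'];ib=d['ib'];ca=d['ca']
for u,v in [(208,230),(265,172),(180,155),(184,92),(270,238),(290,205),(455,205),(405,285),(385,230),(428,200),(470,235),(430,285),(430,75),(300,265),(248,245)]: print(u,v,cb[v,u].round(3))
# roof
for C in (cb,ca):
    X=C.reshape(-1,3); m=(abs(X[:,2]-.15)<.006)&(X[:,0]>.3)&(X[:,1]<-.1)&(X[:,0]<.8)
    P=X[m]; print(m.sum(),P.min(0),P.max(0))
    im=np.zeros((1500,1500),np.uint8); ij=((P[:,:2]+[0,1])*1000).astype(int); im[ij[:,0],ij[:,1]]=255
    im=cv2.morphologyEx(im,cv2.MORPH_CLOSE,np.ones((9,9)))
    n,l,s,c=cv2.connectedComponentsWithStats(im)
    for k in range(1,n):
        if s[k,4]>2000:
            r=cv2.minAreaRect(np.argwhere(l==k).astype(np.float32)); print(s[k,4],r,cv2.boxPoints(r).tolist())
a=ib[140:260,170:330]; b=d['ia'][235:325,190:310]
cv2.imwrite('pics/z1.png',cv2.resize(a,None,fx=5,fy=5,interpolation=cv2.INTER_CUBIC)[:,:,::-1])
E
```

```text
208 230 [ 0.399  0.231 -0.003]
265 172 [0.624 0.172 0.003]
180 155 [ 0.553  0.418 -0.003]
184 92 [0.657 0.415 0.203]
270 238 [0.45  0.058 0.075]
290 205 [0.552 0.053 0.083]
455 205 [ 0.797 -0.354 -0.004]
405 285 [ 0.507 -0.305  0.076]
385 230 [ 0.611 -0.198  0.082]
428 200 [ 0.711 -0.253  0.151]
470 235 [ 0.733 -0.423  0.003]
430 285 [ 0.553 -0.38   0.003]
430 75 [ 0.835 -0.104  0.433]
300 265 [ 0.433 -0.043  0.012]
248 245 [0.412 0.107 0.029]
3903 [ 0.49531502 -0.40783314  0.14400391] [ 0.73113228 -0.18932463  0.15546161]
23552 ((610.3949584960938, 713.057373046875), (180.84649658203125, 186.43312072753906), 61.38954162597656) [[485.26116943359375, 678.3121337890625], [648.9299926757812, 589.0382080078125], [735.5287475585938, 747.8026123046875], [571.8599243164062, 837.0765380859375]]
1376 [ 0.30098243 -1.69946822  0.14402288] [ 0.73416227 -0.18958073  0.15591292]
21403 ((615.426513671875, 710.015869140625), (186.80300903320312, 176.83958435058594), 60.44632339477539) [[492.4414367675781, 672.3785400390625], [646.2731323242188, 585.1544189453125], [738.41162109375, 747.6531982421875], [584.5798950195312, 834.8773193359375]]
```

View pics/z1.png

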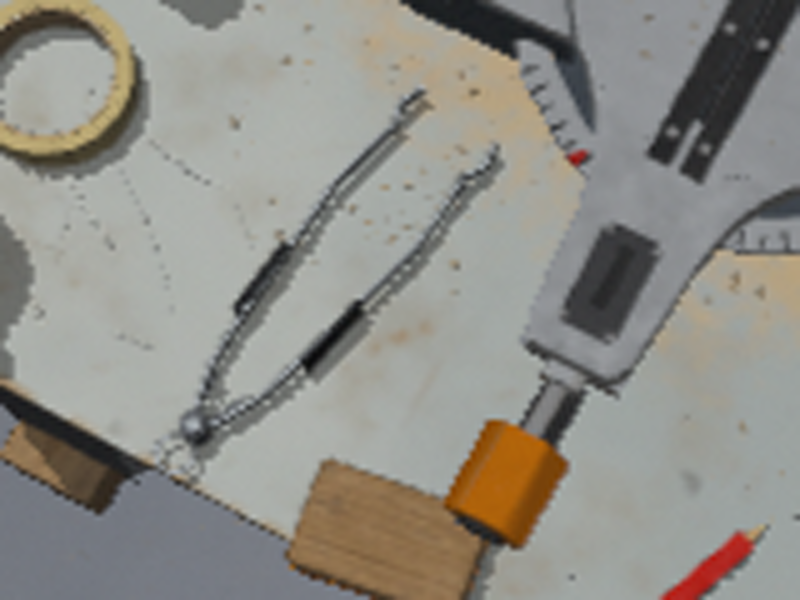

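```bash
python3 - <<'E'
from h import *
d=np.load('c0.npz');cb=d['cb'];ca=d['ca']
s,c,T=snap('wrist');print(s['mount'],s['fov_y'])
b,_,T=snap('top');f=210/np.tan(np.radians(b['fov_y'])/2)
def ray(u,v,z):
    r=T[:3,:3]@[(u-b['cx'])/f,-(v-b['cy'])/f,-1]; return (T[:3,3]+r*(z-T[2,3])/r[2])[:2].round(4)
for n,u,v,z in [('hinge',198,425,.022),('restL',265,278,.024),('restR',335,340,.024),('tipL',422,95,.018),('tipR',498,155,.018)]: print(n,ray(170+u/5-.4,140+v/5-.4,z))
# cabinet frame view
th=np.radians(-28.6);o=np.array([.639,-.302]);M=np.array([[np.cos(th),-np.sin(th)],[np.sin(th),np.cos(th)]])
for C,n in((cb,'top'),(ca,'scene')):
    X=C.reshape(-1,3).copy();X[:,:2]=(X[:,:2]-o)@M
    r=X[(abs(X[:,2]-.15)<.008)&(abs(X[:,0])<.2)&(abs(X[:,1])<.13)]
    im=np.zeros((40,44),int)
    np.add.at(im,(((r[:,0]+.15)/.0075).astype(int).clip(0,39),((r[:,1]+.12)/.0075).astype(int).clip(0,43)),1)
    print(n);print('\n'.join(f'{i*7.5-150:6.0f} '+''.join('.' if v==0 else '+' if v<3 else '#' for v in row) for i,row in enumerate(im) if row.any()))
    fr=X[(X[:,2]>.03)&(X[:,2]<.14)&(X[:,0]>-.16)&(X[:,0]<-.04)&(abs(X[:,1])<.1)]
    for y in np.arange(-.1,.1,.02):
        q=fr[(fr[:,1]>y)&(fr[:,1]<y+.02)]
        if len(q): print(y.round(2),np.percentile(q[:,0],[2,20,50,80]).round(3),len(q))
E
```

```text
[[-5.22236933e-04  9.61599362e-01  2.74456544e-01  6.97284845e-02]
 [ 9.99998834e-01  8.96055171e-04 -1.23666119e-03 -9.16855597e-04]
 [-1.43510082e-03  2.74455578e-01 -9.61598708e-01 -1.29124358e-01]
 [ 0.00000000e+00  0.00000000e+00  0.00000000e+00  1.00000000e+00]] 64.57080245793539
hinge [0.4113 0.23  ]
restL [0.5015 0.2393]
restR [0.489 0.187]
tipL [0.6402 0.2163]
tipR [0.629  0.1603]
top
  -128 ......#+....................................
  -120 .....+##....................................
  -112 .....+#+....................................
  -105 .....##.....................................
   -98 .....##+....................................
   -90 ....##########+.............................
   -82 ....+####################++.................
   -75 ...........+++##############................
   -68 ..........+...+.+.++++++####................
   -60 ....########################................
   -52 ....########################................
   -45 ....########################+...............
   -38 ....########################+...............
   -30 ....################
[... 2136 characters left out ...]
 22 ....++##+#++##+++####++#+##++...............
    30 ...++#++##++++##++#+##+##+##................
    38 ....#+##.#++.#++#++++#.#+###................
    45 ....++#######+#######+#+##+++...............
    52 ...+##++++.#++...+++++++++++................
    60 .........+...+.+...+...+++.+................
-0.1 [-0.093 -0.091 -0.088 -0.085] 55
-0.08 [-0.134 -0.126 -0.09  -0.085] 274
-0.06 [-0.091 -0.085 -0.082 -0.08 ] 177
-0.04 [-0.089 -0.085 -0.081 -0.078] 179
-0.02 [-0.086 -0.082 -0.079 -0.075] 180
0.0 [-0.086 -0.08  -0.077 -0.074] 189
0.02 [-0.083 -0.078 -0.075 -0.072] 177
0.04 [-0.081 -0.076 -0.073 -0.071] 185
0.06 [-0.08  -0.077 -0.074 -0.072] 172
0.08 [-0.078 -0.074 -0.068 -0.05 ] 263
```

>>> {"api": "drive_tool", "payload": {"plan": [[0.037,-0.0175,-0.005,0,0,0,1],[0.037,-0.0175,-0.005,0,0,0,1],[0.037,-0.0175,-0.005,0,0,0,1],[0.037,-0.0175,-0.005,0,0,0,1],[0.037,-0.0175,-0.005,0,0,0,1],[0.037,-0.0175,-0.005,0,0,0,1],[0.037,-0.0175,-0.005,0,0,0,1],[0.037,-0.0175,-0.005,0,0,0,1],[0.037,-0.0175,-0.005,0,0,0,1],[0.037,-0.0175,-0.005,0,0,0,1]]}}

```text
t: 1.2
tcp_pos: [0.4968, -0.3045, 0.2954]
tool_rot: [0.986, 0.164, -0.0, -0.0]
force: [-0.2, -0.9, -0.8]
finger_gap: 1.001
gripper_force: 0.0
```

>>> {"api": "drive_tool", "payload": {"plan": [[0,0,0,0,0,-8.5,0.6],[0,0,0,0,0,-8.5,0.6],[0,0,0,0,0,-8.5,0.6],[0,0,0,0,0,-8.5,0.6],[0,0,0,0,0,-8.5,0.6],[0,0,0,0,0,-8.5,0.6],[0,0,0,0,0,-8.5,0.6],[0,0,0,0,0,-8.5,0.6],[0,0,0,0,0,-8.5,0.6],[0,0,0,0,0,-8.5,0.6]]}}

```text
t: 2.2
tcp_pos: [0.4957, -0.3058, 0.2951]
tool_rot: [0.614, 0.789, 0.0, -0.0]
force: [0.1, -0.3, -0.3]
finger_gap: 0.798
gripper_force: 0.0
```

>>> {"api": "drive_tool", "payload": {"plan": [[0,0,0,0,0,-8.5,0.2],[0,0,0,0,0,-8.5,0.2],[0,0,0,0,0,-8.5,0.2],[0,0,0,0,0,-8.5,0.2],[0,0,0,0,0,-7.8,0.2],[0,0,0,0,0,0,0.2],[0,0,0,0,0,0,0.2]]}}

```text
t: 2.9
tcp_pos: [0.4957, -0.3058, 0.2952]
tool_rot: [0.296, 0.955, 0.0, -0.0]
force: [0.1, 0.5, -0.3]
finger_gap: 0.6
gripper_force: 0.0
```

```bash
cat >> h.py <<'E'
O=np.array([.639,-.302]);TH=np.radians(-28.6);M=np.array([[np.cos(TH),-np.sin(TH)],[np.sin(TH),np.cos(TH)]])
def cab(X): X=np.array(X,float).copy();X[...,:2]=(X[...,:2]-O)@M;return X
def where(target=None):
    st=manip.sense();Rm=R.from_quat(st['tool_rot']);m=Rm.as_matrix()
    print('t',round(st['t'],1),'tcp',st['tcp_pos'].round(4),'yaw x',np.degrees(np.arctan2(m[1,0],m[0,0])).round(2),'z',m[:,2].round(3),'q',np.degrees(st['q']).round(0),'F',st['force'].round(1),'gap',round(st['finger_gap'],3),round(st['gripper_force'],1),'cab',cab(st['tcp_pos']).round(4))
    if target is not None: print('tool shift',(m.T@(np.array(target)-st['tcp_pos'])).round(4))
E
python3 - <<'E'
from h import *
where()
s,c,T=snap('wrist');save(s,'w1.png')
X=cab(c.reshape(-1,3))
b=X[(X[:,2]>.10)&(X[:,2]<.145)&(X[:,0]<-.097)&(X[:,0]>-.17)&(X[:,1]<-.02)&(X[:,1]>-.13)]
print(len(b))
for z in np.arange(.10,.145,.005):
    q=b[(b[:,2]>z)&(b[:,2]<z+.005)]
    if len(q):print(z.round(3),len(q),q.min(0).round(4),q.max(0).round(4),q.mean(0).round(4))
E
```

```text
t 2.9 tcp [ 0.4957 -0.3058  0.2952] yaw x 145.53 z [-0.  0. -1.] q [-43.  24.  85.   0.  71. -98.] F [ 0.1  0.5 -0.3] gap 0.6 0.0 cab [-0.124  -0.0719  0.2952]
172
0.1 10 [-0.1325 -0.0747  0.1005] [-0.129 -0.066  0.105] [-0.1314 -0.0701  0.1026]
0.105 10 [-0.1324 -0.0746  0.1058] [-0.1293 -0.066   0.1098] [-0.1314 -0.0701  0.1077]
0.11 9 [-0.1326 -0.0746  0.1101] [-0.1291 -0.0661  0.1139] [-0.1314 -0.0704  0.1124]
0.115 12 [-0.1326 -0.0745  0.1152] [-0.1293 -0.0661  0.1196] [-0.1315 -0.0702  0.1175]
0.12 9 [-0.1326 -0.0744  0.1216] [-0.1307 -0.067   0.1241] [-0.1318 -0.0706  0.1229]
0.125 10 [-0.1325 -0.0744  0.1255] [-0.1297 -0.0662  0.1298] [-0.1316 -0.0702  0.1271]
0.13 13 [-0.1326 -0.0754  0.1304] [-0.1289 -0.0662  0.1349] [-0.1312 -0.0701  0.1322]
0.135 19 [-0.1325 -0.0753  0.1351] [-0.1273 -0.0657  0.1398] [-0.131  -0.0702  0.1377]
0.14 80 [-0.1322 -0.0777  0.14  ] [-0.1058 -0.0658  0.1449] [-0.1278 -0.0709  0.1428]
```

View pics/w1.png

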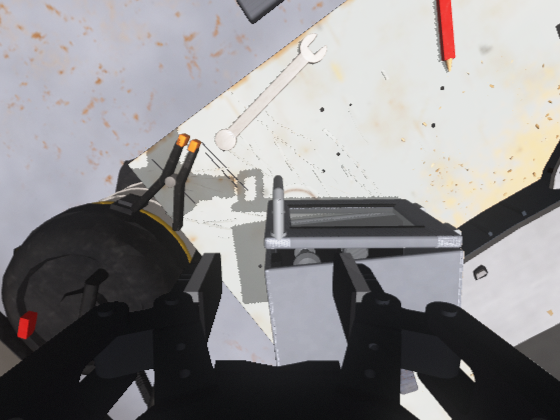

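>>> {"api": "drive_tool", "payload": {"plan": [[0.002,0.001,0.036,0,0,0,0.2],[0.0015,0,0.036,0,0,0,0.2],[0,0,0.036,0,0,0,0.2],[0,0,0.036,0,0,0,0.2],[0,0,0.034,0,0,0,0.2],[0,0,0,0,0,0,-1],[0,0,0,0,0,0,-1],[0,0,0,0,0,0,-1],[0,0,0,0,0,0,-1],[0,0,0,0,0,0,-1]], "newtons": 40}}

```text
t: 3.95
tcp_pos: [0.4946, -0.304, 0.1191]
tool_rot: [0.295, 0.955, -0.001, 0.002]
force: [1.9, -0.2, 1.6]
finger_gap: 0.102
gripper_force: 39.3
```

```bash
python3 -c "
from h import *
where()"
```

```text
t 4.0 tcp [ 0.4946 -0.304   0.1191] yaw x 145.68 z [ 0.003 -0.003 -1.   ] q [-43.  37.  95.   0.  48. -98.] F [ 1.9 -0.2  1.6] gap 0.102 39.3 cab [-0.1258 -0.0709  0.1191]
```

>>> {"api": "drive_tool", "payload": {"plan": [[0.0173,0.0055,0,0,0,6,-1],[0.0173,0.0055,0,0,0,6,-1],[0.0173,0.0055,0,0,0,6,-1],[0.0173,0.0055,0,0,0,6,-1],[0.0173,0.0055,0,0,0,6,-1],[0.0173,0.0055,0,0,0,6,-1],[0.0173,0.0055,0,0,0,6,-1],[0.0173,0.0055,0,0,0,6,-1],[0.0173,0.0055,0,0,0,6,-1],[0.0173,0.0055,0,0,0,6,-1]]}}

```text
t: 4.95
tcp_pos: [0.46, -0.1328, 0.1191]
tool_rot: [0.735, 0.679, -0.0, 0.001]
force: [-2.3, -1.8, 6.0]
finger_gap: 0.106
gripper_force: 40.6
```

```bash
python3 -c "
from h import *
where()"
```

```text
t 5.0 tcp [ 0.46   -0.1328  0.1191] yaw x 85.46 z [ 0.001 -0.002 -1.   ] q [-29.  31. 109.  -0.  39. -25.] F [-2.3 -1.8  6. ] gap 0.106 40.6 cab [-0.2382  0.0629  0.1191]
```

>>> {"api": "drive_tool", "payload": {"plan": [[0.0173,0.0055,0,0,0,6,-1],[0.0173,0.0055,0,0,0,6,-1],[0.0173,0.0055,0,0,0,6,-1],[0.0173,0.0055,0,0,0,6,-1],[0.0173,0.0055,0,0,0,6,-1],[0.0173,0.0055,0,0,0,6,-1],[0.012,0.004,0,0,0,4,-1],[0,0,0,0,0,0,-1],[0,0,0,0,0,0,0.2],[0,0,0,0,0,0,0.2]]}}

```text
t: 5.95
tcp_pos: [0.5357, -0.0409, 0.118]
tool_rot: [0.921, 0.389, 0.0, 0.001]
force: [1.0, 0.2, 0.6]
finger_gap: 0.438
gripper_force: 0.0
```

>>> {"api": "drive_tool", "payload": {"plan": [[0,0,0,0,0,0,0.2],[0,0,0,0,0,0,0.2],[0,0,-0.02,0,0,0,0.2],[0,0,-0.04,0,0,0,0.2],[0,0,-0.04,0,0,0,0.2],[0,0,-0.04,0,0,0,0.6],[0,0,-0.03,0,0,0,1],[0,0,-0.02,0,0,0,1]]}}

```text
t: 6.75
tcp_pos: [0.5361, -0.0411, 0.31]
tool_rot: [0.922, 0.388, 0.001, 0.001]
force: [0.2, -0.3, 1.0]
finger_gap: 0.998
gripper_force: 0.0
```

```bash
python3 - <<'E'
from h import *
where([.495,.21,.3])
a,_,_=snap('scene');b,c,T=snap('top')
cv2.imwrite('pics/b.png',np.hstack([a['image'][100:300,200:420],b['image'][150:350,250:520]])[:,:,::-1].repeat(1,0))
X=cab(c.reshape(-1,3))
q=X[(X[:,2]>.10)&(X[:,2]<.155)&(X[:,0]<-.075)&(X[:,0]>-.3)&(X[:,1]<.25)&(X[:,1]>-.13)]
print(len(q),q.min(0),q.max(0))
q=q[q[:,2]>.14]
for x in np.arange(-.26,-.06,.03):
    k=q[(q[:,0]>x)&(q[:,0]<x+.03)]
    if len(k):print(x.round(2),np.percentile(k[:,1],[0,50,100]).round(3))
E
```

```text
t 6.8 tcp [ 0.5361 -0.0411  0.31  ] yaw x 45.68 z [ 0.004 -0.001 -1.   ] q [-16.  19.  90.  -0.  71.  28.] F [ 0.2 -0.3  1. ] gap 0.998 0.0 cab [-0.2153  0.1798  0.31  ]
tool shift [ 0.151  -0.2049  0.0096]
464 [-0.24156294  0.08929857  0.10025367] [-0.07567571  0.15199513  0.15412057]
-0.26 [0.136 0.143 0.15 ]
-0.23 [0.128 0.138 0.152]
-0.2 [0.118 0.127 0.137]
-0.17 [0.11  0.119 0.13 ]
-0.14 [0.1   0.11  0.119]
-0.11 [0.091 0.101 0.111]
-0.08 [0.089 0.094 0.101]
```

View pics/b.png

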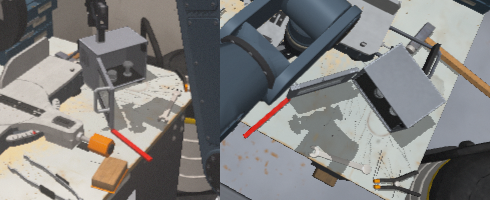

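>>> {"api": "drive_tool", "payload": {"plan": [[0.0252,-0.0342,0.005,0,0,0,1],[0.0252,-0.0342,0.005,0,0,0,1],[0.0252,-0.0342,0.01,0,0,0,1],[0.0252,-0.0342,0.01,0,0,0,1],[0.0252,-0.0342,0.01,0,0,0,1],[0.0252,-0.0342,0.01,0,0,0,1],[0,0,0,0,0,-8.5,1],[0,0,0,0,0,-8.5,1],[0,0,0,0,0,-8.5,1],[0,0,0,0,0,-8.5,1]]}}

```text
t: 7.85
tcp_pos: [0.4931, 0.2107, 0.2554]
tool_rot: [0.766, 0.643, -0.002, -0.001]
force: [0.1, -0.5, 0.4]
finger_gap: 1.003
gripper_force: 0.0
```

>>> {"api": "drive_tool", "payload": {"plan": [[0,0,0,0,0,-8.5,1],[0,0,0,0,0,-8.5,1],[0,0,0,0,0,-8.5,1],[0,0,0,0,0,-8.5,1],[0,0,0,0,0,-8.5,1],[0,0,0,0,0,-8.5,1],[0,0,0,0,0,-8.5,1],[0,0,0,0,0,-8.5,1],[0,0,0,0,0,-8.5,1],[0,0,0,0,0,-8.5,1]]}}

```text
t: 8.85
tcp_pos: [0.4932, 0.2104, 0.2555]
tool_rot: [0.13, 0.991, -0.001, -0.002]
force: [0.5, -0.2, 0.6]
finger_gap: 0.998
gripper_force: 0.0
```

>>> {"api": "drive_tool", "payload": {"plan": [[0,0,0,0,0,-4.5,1],[0,0,0,0,0,0,1],[0,0,0,0,0,0,1]]}}

```text
t: 9.15
tcp_pos: [0.4936, 0.2106, 0.2562]
tool_rot: [0.095, 0.995, -0.0, -0.001]
force: [-0.1, -0.2, 0.5]
finger_gap: 1.001
gripper_force: 0.0
```

```bash
python3 - <<'E'
from h import *
where([.495,.21,.3])
s,c,T=snap('wrist');save(s,'w2.png');np.savez('w2.npz',c=c,T=T)
np.savez('c1.npz',**{k:v for n in('scene','top') for sn,cl,_ in [snap(n)] for k,v in((n+'c',cl),(n+'i',sn['image']))})
d=np.load('c1.npz')
for n in('scene','top'):
    X=cab(d[n+'c'].reshape(-1,3)); q=X[(X[:,2]>.025)&(X[:,2]<.08)&(X[:,0]<.02)&(X[:,0]>-.058)&(abs(X[:,1])<.075)]
    print(n,len(q))
    for z in np.arange(.025,.08,.005):
        k=q[(q[:,2]>z)&(q[:,2]<z+.005)]
        for sgn in(-1,1):
            kk=k[k[:,1]*sgn>0]
            if len(kk)>3: print(z.round(3),sgn,len(kk),kk.min(0)[:2].round(3),kk.max(0)[:2].round(3))
E
```

```text
t 9.2 tcp [0.4936 0.2106 0.2562] yaw x 169.08 z [-0.002 -0.    -1.   ] q [ 11.  23.  94.   0.  63. -68.] F [-0.1 -0.2  0.5] gap 1.001 0.0 cab [-0.373   0.3805  0.2562]
tool shift [-0.0014 -0.0004 -0.0438]
scene 170
0.025 -1 9 [-0.028 -0.049] [-0.012 -0.036]
0.025 1 10 [-0.037  0.009] [-0.03   0.025]
0.03 -1 4 [-0.024 -0.048] [-0.006 -0.039]
0.03 1 8 [-0.036  0.008] [-0.031  0.028]
0.035 -1 6 [-0.025 -0.048] [-0.02  -0.038]
0.035 1 8 [-0.038  0.009] [-0.007  0.03 ]
0.04 1 20 [-0.041  0.002] [-0.019  0.03 ]
0.045 1 23 [-0.038  0.002] [-0.011  0.031]
0.05 -1 9 [-0.034 -0.047] [-0.007 -0.033]
0.05 1 13 [-0.04   0.006] [-0.015  0.023]
0.055 -1 27 [-0.035 -0.061] [-0.001 -0.03 ]
0.06 -1 26 [-0.031 -0.06 ] [-0.007 -0.034]
top 64
0.025 1 9 [-0.036  0.006] [-0.024  0.03 ]
0.035 1 6 [-0.036  0.002] [-0.028  0.019]
0.04 1 7 [-0.035  0.008] [-0.03   0.028]
0.045 1 18 [-0.037  0.003] [-0.027  0.029]
0.05 1 11 [-0.034  0.009] [-0.028  0.027]
0.055 -1 5 [-0.033 -0.051] [-0.029 -0.036]
```

View pics/w2.png

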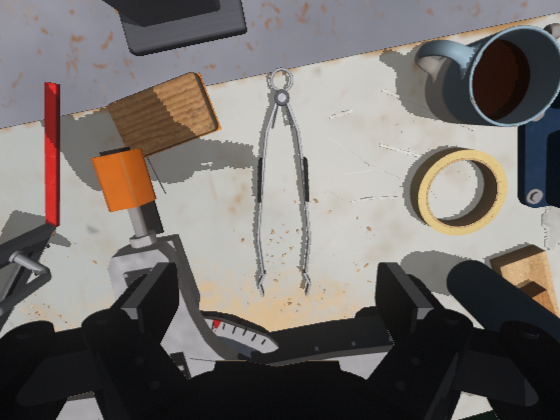

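```bash
python3 - <<'E'
from h import *
d=np.load('w2.npz');c=d['c'];T=d['T'];s=manip.snapshot('wrist');f=210/np.tan(np.radians(s['fov_y'])/2)
im=s['image']
cv2.imwrite('pics/w2z.png',cv2.resize(im[85:305,230:340],None,fx=2.7,fy=2.7,interpolation=cv2.INTER_CUBIC)[:,:,::-1])
def ray(u,v,z):
    r=T[:3,:3]@[(u-s['cx'])/f,-(v-s['cy'])/f,-1]; return (T[:3,3]+r*(z-T[2,3])/r[2])
# tongs points via depth
X=c.reshape(-1,3); vv,uu=np.mgrid[:420,:560]; m=((c[...,2]>.008)&(c[...,2]<.04)&(uu>245)&(uu<325)&(vv>85)&(vv<305))
P=c[m]; u=np.array([.982,-.187]);ctr=ray(281,98,.024)[:2]
print('hinge',ctr, 'z',P[:,2].max())
# principal: mean of left/right per row
rows=[]
for v in range(110,290,6):
    k=np.where(m[v])[0]
    if len(k)>1 and k.max()-k.min()>15: 
        a,b=c[v,k.min()],c[v,k.max()]; rows.append(np.r_[(a+b)/2,np.hypot(*(a-b)[:2]),v]); 
rows=np.array(rows);print(rows.round(4))
p=np.polyfit(rows[:,0],rows[:,1],1);print('yaw',np.degrees(np.arctan(p[0])),p)
E
```

```text
hinge [0.41015746 0.23132285] z 0.026959211851230513
[[4.219e-01 2.297e-01 1.780e-02 2.020e-02 1.100e+02]
 [4.279e-01 2.286e-01 1.870e-02 2.450e-02 1.160e+02]
 [4.340e-01 2.274e-01 1.850e-02 2.890e-02 1.220e+02]
 [4.401e-01 2.262e-01 1.860e-02 3.330e-02 1.280e+02]
 [4.464e-01 2.256e-01 1.820e-02 3.670e-02 1.340e+02]
 [4.527e-01 2.244e-01 1.790e-02 3.910e-02 1.400e+02]
 [4.589e-01 2.226e-01 1.790e-02 4.030e-02 1.460e+02]
 [4.653e-01 2.220e-01 1.800e-02 4.160e-02 1.520e+02]
 [4.723e-01 2.204e-01 1.320e-02 5.120e-02 1.580e+02]
 [4.775e-01 2.197e-01 2.330e-02 5.240e-02 1.640e+02]
 [4.840e-01 2.189e-01 2.410e-02 5.360e-02 1.700e+02]
 [4.903e-01 2.177e-01 2.490e-02 5.370e-02 1.760e+02]
 [4.970e-01 2.165e-01 2.450e-02 5.410e-02 1.820e+02]
 [5.038e-01 2.152e-01 2.370e-02 5.670e-02 1.880e+02]
 [5.103e-01 2.139e-01 2.490e-02 5.680e-02 1.940e+02]
 [5.172e-01 2.127e-01 2.450e-02 5.720e-02 2.000e+02]
 [5.257e-01 2.117e-01 1.870e-02 5.490e-02 2.060e+02]
 [5.327e-01 2.098e-01 1.830e-02 5.640e-02 2.120e+02]
 [5.401e-01 2.091e-01 1.770e-02 5.800e-02 2.180e+02]
 [5.473e-01 2.077e-01 1.790e-02 5.820e-02 2.240e+02]
 [5.541e-01 2.064e-01 1.920e-02 6.070e-02 2.300e+02]
 [5.620e-01 2.056e-01 1.790e-02 6.240e-02 2.360e+02]
 [5.692e-01 2.037e-01 1.820e-02 6.150e-02 2.420e+02]
 [5.770e-01 2.027e-01 1.780e-02 6.070e-02 2.480e+02]
 [5.841e-01 2.013e-01 1.890e-02 5.840e-02 2.540e+02]
 [5.919e-01 1.993e-01 1.820e-02 5.760e-02 2.600e+02]
 [6.001e-01 1.984e-01 1.760e-02 5.690e-02 2.660e+02]
 [6.079e-01 1.969e-01 1.770e-02 5.470e-02 2.720e+02]
 [6.177e-01 1.958e-01 1.430e-02 5.930e-02 2.780e+02]
 [6.236e-01 1.946e-01 1.830e-02 6.380e-02 2.840e+02]]
yaw -9.880606905419048 [-0.17417918  0.30300933]
```

View pics/w2z.png

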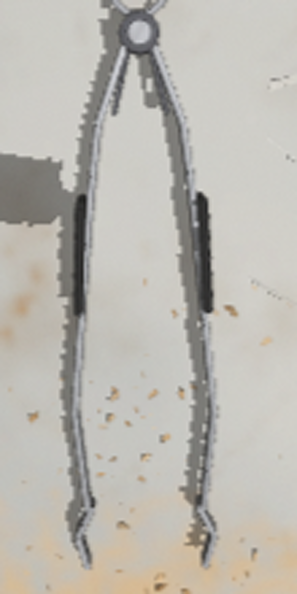

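>>> {"api": "drive_tool", "payload": {"plan": [[-0.003,0.006,0.0385,0,0,-1.0,0.6],[0,0,0.0385,0,0,0,0.6],[0,0,0.0385,0,0,0,0.6],[0,0,0.0385,0,0,0,0.6],[0,0,0.0385,0,0,0,0.6],[0,0,0.0265,0,0,0,0.6],[0,0,0.012,0,0,0,0.6],[0,0,0.006,0,0,0,0.6],[0,0,0.005,0,0,0,0.6],[0,0,0,0,0,0,0.6]], "newtons": 30}}

```text
t: 10.35
tcp_pos: [0.4989, 0.2164, 0.0159]
tool_rot: [0.085, 0.996, 0.0, 0.001]
force: [0.2, 0.2, 0.1]
finger_gap: 0.798
gripper_force: 0.0
```

```bash
python3 -c "
from h import *
where([.498,.2162,.014])"
```

```text
t 10.3 tcp [0.4989 0.2164 0.0159] yaw x 170.2 z [ 0.001  0.    -1.   ] q [ 12.  45. 102.   0.  33. -69.] F [0.2 0.2 0.1] gap 0.798 0.0 cab [-0.3712  0.3881  0.0159]
tool shift [ 0.0008 -0.0003  0.0019]
```

Close to 50 mm, then lift.

>>> {"api": "drive_tool", "payload": {"plan": [[0,0,0.001,0,0,0,0.17],[0,0,0,0,0,0,0.17],[0,0,0,0,0,0,0.17],[0,0,0,0,0,0,0.17],[0,0,0,0,0,0,0.17],[0,0,0,0,0,0,0.17]]}}

```text
t: 10.95
tcp_pos: [0.4994, 0.2165, 0.0162]
tool_rot: [0.085, 0.996, 0.0, 0.002]
force: [-1.0, 0.4, 5.6]
finger_gap: 0.589
gripper_force: 10.2
```

>>> {"api": "drive_tool", "payload": {"plan": [[0,0,-0.01,0,0,0,0.17],[0,0,-0.02,0,0,0,0.17],[0,0,-0.03,0,0,0,0.17],[0,0,-0.04,0,0,0,0.17],[0,0,-0.04,0,0,0,0.17],[0,0,-0.04,0,0,0,0.17],[0,0,-0.03,0,0,0,0.17],[0,0,-0.02,0,0,0,0.17],[0,0,0,0,0,0,0.17],[0,0,0,0,0,0,0.17]]}}

```text
t: 11.95
tcp_pos: [0.4977, 0.2161, 0.2447]
tool_rot: [0.085, 0.996, 0.0, 0.0]
force: [-0.2, -0.2, -1.1]
finger_gap: 0.584
gripper_force: 8.0
```

```bash
cat >> h.py <<'E'
def tongs(name):
    # tongs points in tool frame from the wrist camera
    st=manip.sense();s=manip.snapshot('wrist');save(s,name)
    c=cloud(s,np.array(s['mount'])); m=(c[...,2]>-.03)&(c[...,2]<.03)&(abs(c[...,1])<.045)&(abs(c[...,0])<.18)
    for x in np.arange(.10,-.17,-.015):
        k=c[m&(c[...,0]<x)&(c[...,0]>x-.015)]
        if len(k)>1: print(x.round(3),len(k),k.min(0).round(4),k.max(0).round(4),k.mean(0).round(4))
E
python3 - <<'E'
from h import *
where(); tongs('w3.png')
E
```

```text
t 11.9 tcp [0.4977 0.2161 0.2447] yaw x 170.2 z [ 0.001  0.    -1.   ] q [ 12.  24.  94.  -0.  62. -69.] F [-0.2 -0.2 -1.1] gap 0.584 8.0 cab [-0.3721  0.3873  0.2447]
0.1 1957 [ 0.085  -0.0073 -0.0111] [0.1    0.0085 0.0137] [ 0.0916  0.0005 -0.0079]
0.085 1421 [ 0.0701 -0.0121 -0.0096] [0.085  0.0133 0.0156] [ 0.0781  0.0005 -0.0016]
0.07 1143 [ 0.0551 -0.0168 -0.0039] [0.0698 0.0179 0.0093] [ 0.0634  0.0005 -0.0012]
0.055 777 [ 0.04   -0.0186 -0.0043] [0.0549 0.0193 0.0092] [ 0.0476  0.0004 -0.0008]
0.04 1078 [ 0.025  -0.0239 -0.0096] [0.04   0.0248 0.015 ] [ 0.0306  0.0003 -0.0011]
0.025 2978 [ 0.01   -0.0375 -0.03  ] [0.025  0.0373 0.0091] [ 0.0145  0.0006 -0.0097]
0.01 3196 [-0.005  -0.0383 -0.03  ] [0.01   0.0393 0.009 ] [ 0.004   0.0005 -0.0125]
-0.005 1313 [-0.02   -0.0252 -0.0278] [-0.005   0.0261  0.0092] [-0.0111  0.0005 -0.0081]
-0.02 478 [-0.035  -0.0245 -0.0074] [-0.02    0.0255  0.0095] [-0.0281  0.0006 -0.0005]
-0.035 133 [-0.0465 -0.024  -0.0031] [-0.035   0.025   0.0082] [-0.0381 -0.      0.001 ]
```

View pics/w3.png

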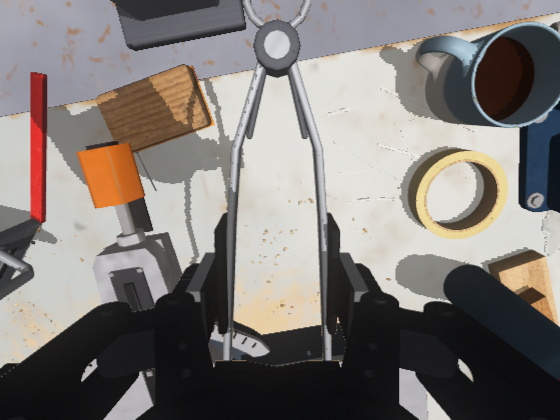

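>>> {"api": "drive_tool", "payload": {"plan": [[0,0,0,0,0,6.3,0.17],[0,0,0,0,0,6.3,0.17],[0,0,0,0,0,6.2,0.17],[-0.004,-0.015,0,0,0,0,0.17],[-0.01,-0.03,0,0,0,0,0.17],[-0.0135,-0.0425,0,0,0,0,0.17],[-0.0135,-0.0425,0,0,0,0,0.17],[-0.0135,-0.0425,0,0,0,0,0.17],[-0.0135,-0.0425,0,0,0,0,0.17],[-0.0135,-0.0425,0,0,0,0,0.17]]}}

```text
t: 13.0
tcp_pos: [0.4445, -0.0508, 0.2433]
tool_rot: [0.246, 0.969, -0.0, -0.001]
force: [1.0, -0.3, 0.2]
finger_gap: 0.588
gripper_force: 8.1
```

>>> {"api": "drive_tool", "payload": {"plan": [[-0.0135,-0.0425,0,0,0,0,0.17],[-0.0135,-0.0425,0,0,0,0,0.17],[-0.0135,-0.0425,0,0,0,0,0.17],[-0.008,-0.03,0,0,0,0,0.17],[-0.004,-0.018,0,0,0,0,0.17],[0,0,0,0,0,0,0.17],[0,0,0,0,0,0,0.17]]}}

```text
t: 13.7
tcp_pos: [0.4073, -0.2277, 0.2434]
tool_rot: [0.247, 0.969, 0.001, -0.001]
force: [1.5, 0.2, -1.7]
finger_gap: 0.586
gripper_force: 8.0
```

```bash
python3 - <<'E'
from h import *
from scipy.optimize import least_squares
where([.4068,-.2266,.2447])
s,c,_=snap('scene');t,ct,_=snap('top')
cv2.imwrite('pics/c.png',np.hstack([cv2.resize(s['image'][120:220,250:370],(480,400),interpolation=2),cv2.resize(t['image'][180:300,340:430],(300,400),interpolation=2)])[:,:,::-1])
d=np.load('c1.npz')
for n,C in(('scene',c),('top',ct),('scene0',d['scenec']),('top0',d['topc'])):
    X=cab(C.reshape(-1,3))
    for nm,yr,zr,r in(('head',(-.075,-.02),(.053,.061),.017),('stem',(-.075,-.02),(.03,.046),.007),('plain',(-.02,.05),(.024,.047),.0155)):
        q=X[(X[:,2]>zr[0])&(X[:,2]<zr[1])&(X[:,0]<-.002)&(X[:,0]>-.056)&(X[:,1]>yr[0])&(X[:,1]<yr[1])][:,:2]
        if len(q)>5:
            f=least_squares(lambda p:np.hypot(*(q-p).T)-r,[-.02,np.mean(yr)],loss='soft_l1',f_scale=.001);print(n,nm,len(q),f.x.round(4),np.median(abs(f.fun)).round(4))
# roof check: edges
E
```

```text
t 13.7 tcp [ 0.4073 -0.2277  0.2434] yaw x 151.38 z [-0.002  0.002 -1.   ] q [ -43.   18.  104.    0.   58. -104.] F [ 1.5  0.2 -1.7] gap 0.586 8.0 cab [-0.239  -0.0457  0.2434]
tool shift [ 0.001   0.0007 -0.0013]
scene head 30 [-0.0142 -0.0479] 0.0028
scene stem 16 [-0.0164 -0.0447] 0.0009
scene plain 56 [-0.0204  0.0138] 0.0024
top plain 34 [-0.0203  0.0151] 0.0004
scene0 head 36 [-0.0141 -0.0502] 0.0021
scene0 stem 13 [-0.0163 -0.0451] 0.0016
scene0 plain 51 [-0.0209  0.0144] 0.0016
top0 head 8 [-0.015  -0.0453] 0.0003
top0 plain 34 [-0.0198  0.0156] 0.0007
```

View pics/c.png

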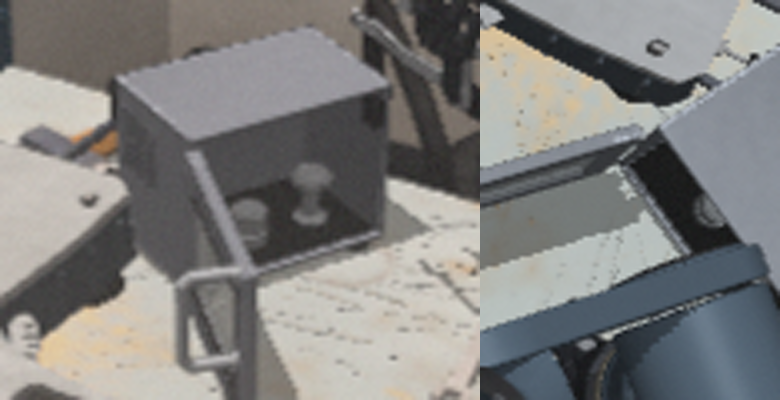

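>>> {"api": "drive_tool", "payload": {"plan": [[0,0.0007,0.02,0,0,0,0.17],[0,0,0.035,0,0,0,0.17],[0,0,0.04,0,0,0,0.17],[0,0,0.04,0,0,0,0.17],[0,0,0.035,0,0,0,0.17],[0,0,0.02,0,0,0,0.17],[0,0,0.01,0,0,0,0.17],[0,0,0.004,0,0,0,0.17],[0,0,0,0,0,0,0.17],[0,0,0,0,0,0,0.17]]}}

```text
t: 14.8
tcp_pos: [0.4096, -0.2277, 0.0413]
tool_rot: [0.247, 0.969, -0.0, 0.001]
force: [-0.2, 0.3, -1.2]
finger_gap: 0.591
gripper_force: 8.1
```

```bash
python3 - <<'E'
from h import *
where(); tongs('w4.png')
for n in('scene','top'):
    s,c,_=snap(n);X=cab(c.reshape(-1,3));q=X[(X[:,2]>.02)&(X[:,2]<.06)&(X[:,0]>-.125)&(X[:,0]<-.065)&(X[:,1]<0)&(X[:,1]>-.085)]
    for x in np.arange(-.125,-.065,.01):
        k=q[(q[:,0]>x)&(q[:,0]<x+.01)]
        if len(k): print(n,x.round(3),len(k),k.min(0).round(4),k.max(0).round(4))
E
```

```text
t 14.8 tcp [ 0.4096 -0.2277  0.0413] yaw x 151.44 z [ 0.002 -0.001 -1.   ] q [ -43.   40.  113.    0.   27. -104.] F [-0.2  0.3 -1.2] gap 0.591 8.1 cab [-0.2369 -0.0446  0.0413]
0.1 2013 [ 0.085  -0.0074 -0.011 ] [0.1    0.0084 0.0137] [ 0.0916  0.0004 -0.0077]
0.085 1373 [ 0.07   -0.0125 -0.0091] [0.085  0.0132 0.0144] [ 0.078   0.0003 -0.0016]
0.07 1140 [ 0.055  -0.0169 -0.0039] [0.07   0.0178 0.0091] [ 0.0634  0.0006 -0.0012]
0.055 766 [ 0.0401 -0.0187 -0.004 ] [0.055  0.0192 0.0092] [ 0.0476  0.0003 -0.0008]
0.04 1097 [ 0.025  -0.024  -0.0095] [0.04   0.0248 0.0141] [ 0.0306  0.0003 -0.0011]
0.025 3000 [ 0.01   -0.0359 -0.03  ] [0.025  0.0366 0.0299] [ 0.0145  0.0006 -0.0098]
0.01 3183 [-0.005  -0.0384 -0.03  ] [0.01   0.0392 0.0094] [ 0.004   0.0004 -0.0126]
-0.005 1293 [-0.02   -0.0252 -0.0281] [-0.005   0.0261  0.0093] [-0.011   0.0003 -0.008 ]
-0.02 467 [-0.035  -0.024  -0.0075] [-0.02    0.0248  0.0097] [-0.0281  0.0004 -0.0005]
-0.035 128 [-0.0466 -0.0241 -0.0032] [-0.035   0.0248  0.0084] [-0.0381  0.0004  0.0011]
scene -0.125 12 [-0.1241 -0.0283  0.0284] [-0.1152 -0.0184  0.0461]
scene -0.115 9 [-0.1128 -0.0612  0.0315] [-0.1053 -0.0196  0.0417]
scene -0.105 7 [-0.1046 -0.0657  0.0323] [-0.0956 -0.0241  0.0425]
scene -0.095 3 [-0.0947 -0.065   0.0298] [-0.0925 -0.0253  0.0399]
scene -0.075 1 [-0.0663 -0.0833  0.0489] [-0.0663 -0.0833  0.0489]
```

>>> {"api": "drive_tool", "payload": {"plan": [[-0.008,0,0.001,0,0,0,0.17],[-0.014,0,0.0005,0,0,0,0.17],[-0.014,0,0,0,0,0,0.17],[-0.014,0,0,0,0,0,0.17],[-0.014,0,0,0,0,0,0.17],[-0.012,0,0,0,0,0,0.17],[-0.009,0,0,0,0,0,0.17],[-0.006,0,0,0,0,0,0.17],[0,0,0,0,0,0,0.17],[0,0,0,0,0,0,0.17]]}}

```text
t: 15.95
tcp_pos: [0.4884, -0.2706, 0.0387]
tool_rot: [0.247, 0.969, 0.0, -0.001]
force: [-0.0, 0.3, -1.6]
finger_gap: 0.585
gripper_force: 8.0
```

```bash
python3 - <<'E'
from h import *
where()
s,c,_=snap('scene')
cv2.imwrite('pics/d.png',cv2.resize(s['image'][140:220,260:360],(800,600),interpolation=2)[:,:,::-1])
E
```

```text
t 15.9 tcp [ 0.4884 -0.2706  0.0387] yaw x 151.4 z [-0.001  0.001 -1.   ] q [ -40.   43.  100.   -0.   37. -102.] F [-0.   0.3 -1.6] gap 0.585 8.0 cab [-0.1473 -0.0446  0.0387]
```

View pics/d.png

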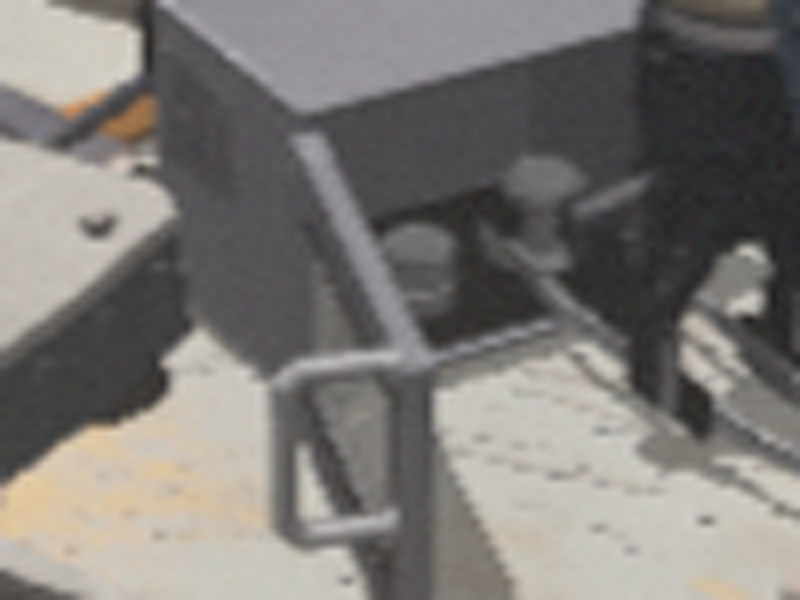

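>>> {"api": "drive_tool", "payload": {"plan": [[-0.0015,0,0,0,0,0,0.0],[0,0,0,0,0,0,-0.2],[0,0,0,0,0,0,-0.4],[0,0,0,0,0,0,-1],[0,0,0,0,0,0,-1],[0,0,0,0,0,0,-1],[0,0,0,0,0,0,-1]], "newtons": 60}}

```text
t: 16.7
tcp_pos: [0.49, -0.2716, 0.0388]
tool_rot: [0.247, 0.969, 0.0, -0.0]
force: [-0.6, 0.8, -0.1]
finger_gap: 0.427
gripper_force: 60.0
```

```bash
python3 - <<'E'
from h import *
where(); tongs('w5.png')
E
```

```text
t 16.7 tcp [ 0.49   -0.2716  0.0388] yaw x 151.4 z [-0.  0. -1.] q [ -40.   43.   99.   -0.   37. -102.] F [-0.6  0.8 -0.1] gap 0.427 60.0 cab [-0.1453 -0.0447  0.0388]
0.1 2410 [ 0.085  -0.0204 -0.0082] [0.1    0.0185 0.03  ] [ 0.092  -0.      0.0003]
0.085 1811 [ 0.07   -0.0385 -0.0017] [0.085  0.0119 0.03  ] [ 0.0774 -0.0096  0.0143]
0.07 1601 [ 0.055  -0.045  -0.0017] [0.07   0.0155 0.03  ] [ 0.0633 -0.0165  0.0145]
0.055 768 [ 0.04   -0.0449 -0.0017] [0.055  0.0159 0.03  ] [ 0.0481 -0.0028  0.004 ]
0.04 1039 [ 0.025  -0.0197 -0.0071] [0.04   0.0205 0.0168] [0.0305 0.0001 0.0011]
0.025 2795 [ 0.01   -0.0312 -0.03  ] [0.025  0.0326 0.0122] [ 0.0146  0.0005 -0.0088]
0.01 2899 [-0.005  -0.0392 -0.03  ] [0.01   0.0387 0.0112] [ 0.004   0.0004 -0.0112]
-0.005 1251 [-0.0199 -0.0201 -0.0281] [-0.005   0.021   0.0117] [-0.011   0.0003 -0.0073]
-0.02 432 [-0.035  -0.0161 -0.0047] [-0.02    0.0176  0.0101] [-0.028   0.0003  0.0013]
-0.035 197 [-0.047  -0.0161 -0.0012] [-0.035   0.0169  0.0114] [-0.0386  0.0013  0.0029]
```

>>> {"api": "drive_tool", "payload": {"plan": [[0,0,-0.003,0,0,0,-1],[0,0,-0.005,0,0,0,-1],[0,0,-0.006,0,0,0,-1],[0,0,-0.006,0,0,0,-1],[0,0,0,0,0,0,-1],[0,0,0,0,0,0,-1],[0,0,0,0,0,0,-1]]}}

```text
t: 17.45
tcp_pos: [0.4901, -0.2717, 0.0588]
tool_rot: [0.247, 0.969, 0.0, -0.0]
force: [-0.5, 0.7, -2.8]
finger_gap: 0.428
gripper_force: 60.0
```

```bash
python3 - <<'E'
from h import *
where()
s,c,_=snap('scene')
cv2.imwrite('pics/e.png',cv2.resize(s['image'][140:220,260:360],(800,600),interpolation=2)[:,:,::-1])
X=cab(c.reshape(-1,3));q=X[(X[:,2]>.03)&(X[:,0]<.01)&(X[:,0]>-.05)&(X[:,1]>-.075)&(X[:,1]<-.02)&(X[:,2]<.12)]
print(np.percentile(q[:,2],[0,10,50,90,98,100]).round(4),len(q))
E
```

```text
t 17.4 tcp [ 0.4901 -0.2717  0.0588] yaw x 151.4 z [-0.  0. -1.] q [ -40.   41.   99.    0.   40. -102.] F [-0.5  0.7 -2.8] gap 0.428 60.0 cab [-0.1453 -0.0447  0.0588]
[0.0335 0.0408 0.0603 0.0809 0.0834 0.0844] 123
```

View pics/e.png

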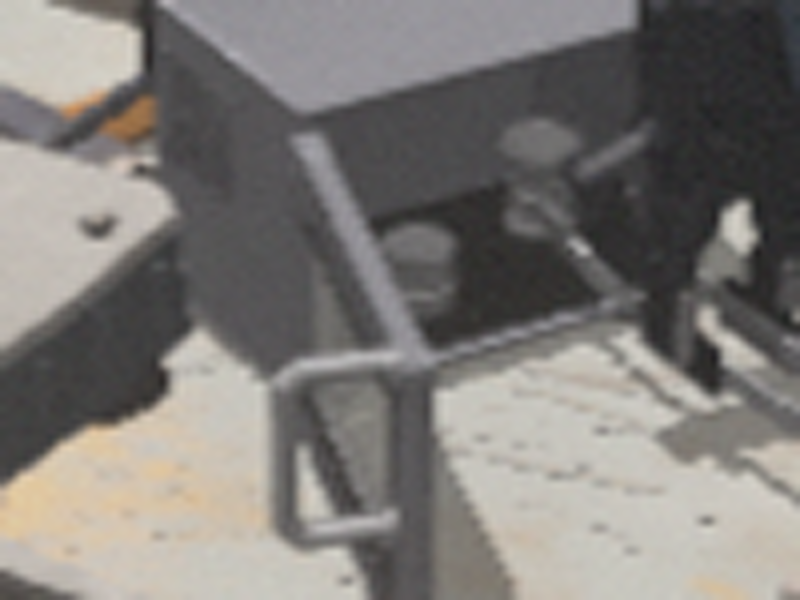

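>>> {"api": "drive_tool", "payload": {"plan": [[0.005,0,0,0,0,0,-1],[0.01,0,0,0,0,0,-1],[0.015,0,0,0,0,0,-1],[0.018,0,0,0,0,0,-1],[0.018,0,0,0,0,0,-1],[0.018,0,0,0,0,0,-1],[0.015,0,0,0,0,0,-1],[0.01,0,0,0,0,0,-1],[0.006,0,-0.005,0,0,0,-1],[0,0,-0.01,0,0,0,-1]]}}

```text
t: 18.5
tcp_pos: [0.3881, -0.2159, 0.0739]
tool_rot: [0.247, 0.969, 0.001, -0.001]
force: [-0.3, 0.4, -1.7]
finger_gap: 0.43
gripper_force: 60.1
```

>>> {"api": "drive_tool", "payload": {"plan": [[0,0,-0.015,0,0,0,-1],[0,0,-0.02,0,0,0,-1],[0,0,-0.02,0,0,0,-1],[0,0,-0.02,0,0,0,-1],[0,0,-0.015,0,0,0,-1],[0,0,-0.005,0,0,0,-1],[0,0,0,0,0,0,-1],[0,0,0,0,0,0,-1],[0,0,0,0,0,0,-1],[0,0,0,0,0,0,-1]]}}

```text
t: 19.5
tcp_pos: [0.3889, -0.2164, 0.1681]
tool_rot: [0.247, 0.969, 0.0, -0.001]
force: [0.1, 0.1, -2.3]
finger_gap: 0.427
gripper_force: 60.1
```

```bash
python3 - <<'E'
from h import *
where()
for n in('scene','top'):
    s,c,_=snap(n)
    X=cab(c.reshape(-1,3));q=X[(X[:,2]>.10)&(X[:,0]<-.085)&(X[:,0]>-.16)&(X[:,1]>-.08)&(X[:,1]<-.01)&(X[:,2]<.22)]
    if len(q): print(n,len(q),np.percentile(q,[0,5,50,95,100],axis=0).round(3))
E
```

```text
t 19.5 tcp [ 0.3889 -0.2164  0.1681] yaw x 151.4 z [-0.001  0.001 -1.   ] q [ -44.   24.  112.   -0.   44. -105.] F [ 0.1  0.1 -2.3] gap 0.427 60.1 cab [-0.2606 -0.0446  0.1681]
scene 171 [[-0.16  -0.06   0.143]
 [-0.155 -0.055  0.148]
 [-0.139 -0.04   0.167]
 [-0.123 -0.031  0.191]
 [-0.116 -0.028  0.194]]
top 143 [[-0.144 -0.06   0.149]
 [-0.142 -0.057  0.185]
 [-0.13  -0.044  0.19 ]
 [-0.118 -0.031  0.194]
 [-0.115 -0.028  0.196]]
```

Knob head top is at 194 mm, so its underside is at about 147 mm, centred 70 mm in front of the doorway. Handing in.

```bash
python3 -c "
from station import manip
print(manip.sign_off())"
```

```text
the job is handed in; nothing more can be done
None
```

The job is handed in, with no verdict returned: the door was opened to about 1.85 rad, and the mushroom knob is held still in the closed tongs, underside about 147 mm above the bench and centre about 70 mm in front of the doorway.

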